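# Find the loaded mallet head on the balance

## Task

The two mallet heads in the slanted rack look alike, but only one has its steel core; the other has a wooden one. Weigh them on the green balance: the loaded head outweighs the brass reference weight and tips the beam. Leave the heavy head standing upright in the middle of the empty weighing pan with that pan down, and stand the light head upright in the plywood tray, setting them down gently and leaving the glue bottle, wax jar and offcut behind the rack where they are.

Things in the scene. Friction and masses are not known exactly. Their poses are not given: they have to be found in the camera images.
- head_a: dead-blow mallet head: closed square beech block 42 x 42 x 84 mm, about 0.1 kg (wooden core) or 0.2 kg (steel core, loose by 1 to 2 mm inside); neither looks nor name tell which. Origin at the centre of its bottom end, z along its length to its top end, x and y square to its flat sides (flush dark handle mortise on the x faces). Starts leaning in the rack
- head_b: the second mallet head, alike in everything to head_a (size, origin, axes, stand in the rack); one of the two is heavy, which one varies
- rack: fixed slanted plywood rack, 150 x 230 mm, two places 120 mm apart along its y. Heads lean 0.55 rad (31 deg) from vertical, top end away from the robot; draw them out along their own z. Each sits loose on a sole, over a board under its -x face reaching 54 mm up its length; cheeks 12 mm high stand 2.5 mm off its y faces, which are free above that. Origin under its middle, on the bench
- beam (a joint): tilt of the balance beam, rad: 0 level, -0.1 weighing pan up (stop, its rest when empty), +0.1 weighing pan fully down (stop). A load heavier than the 0.15 kg brass weight, anywhere on the weighing pan, takes it to +0.1 in about 1 s; a lighter load leaves it at -0.1. Pushing the empty pan down with about 1.5 N moves it too
- pan_top (a point): centre of the top face of the weighing pan, the empty one of the balance's two pans, nearer the robot: flat aluminium disc, 100 mm diameter, no rim, always level; top face 122 mm over the bench when up, 100 mm when down. Its x points along the beam to the other pan, 220 mm away, with the fixed brass weight. Nothing stands above the pans
- tray_in (a point): centre of the inner floor of the fixed open plywood tray: inside 228 mm along its x, 118 mm along its y, rim about 24 mm above this floor
- glue: white glue bottle with orange cap, 56 mm diameter, 150 mm tall, standing behind the rack; origin at the centre of its underside; leave alone
- wax: amber glass jar with steel lid, 66 mm diameter, 50 mm tall, behind the rack; origin at the centre of its underside; leave alone
- offcut: wooden offcut 90 x 60 x 30 mm lying behind the rack; origin at the centre of its underside; leave alone
- pan: the weighing pan itself; origin 36 mm under its upper face, on the beam
- tray: the plywood tray, 240 x 130 x 30 mm outside, walls 6 mm; origin at the centre of its underside
Mind the look-alikes: they are no part of the job. Leave any turquoise look-alike of the head_a alone. What is shaped like the head_b but pink is not meant.

How it is judged:
By the outcome, as a careful person would: the job done as asked, in the order asked, and still so for the second after the job is handed in, with the robot touching nothing.
It also fails if it takes over 69 s, if anything falls off the work surface, if the arm or the gripper's body presses on something with over 40 N, if the wrist force passes 120 N, or if a joint passes its speed limit or range.

## Robot

A 6-joint arm with a two-finger parallel gripper is mounted at the origin on the work surface. World frame = base frame: x ahead of the robot, y to its left, z up, the work surface at z = 0. Lengths are in m, angles in rad, forces in N, time in s.
With the tool pointing down it reaches from about 0.375 to 0.975 m from the base axis. Payload 3.8 kg.
Tool frame: the origin (TCP) lies at the very end of the fingers, on their centre line; the grasp point (between the pads) lies 19 mm behind it; z points along the fingers, y is the line along which they close (so a half turn about z gives the same grasp; the last joint's range is limited). The gripper opens to 85 mm and grips with 20 to 120 N. Pads are 22 mm wide; open, the fingers measure 114 mm over their backs; the gripper's body (76 mm by 85 mm) begins 54 mm behind the grasp point. The pads swing forward as they close: fully open they stand 13 mm farther back than shut.
Start: joints at [-1.224, 0.264, 1.604, -0, 1.274, -0.037], TCP at [0.253, -0.626, 0.197] pointing down, gripper open.
Joint ranges: [-2.63, 2.63], [-0.94, 2.18], [0.31, 2.57], [-1.31, 4.45], [0, 2.66], [-2.55, 2.55]. Speed limits (rad/s): [2.57, 2.57, 3.14, 3.14, 3.14, 3.14].

## Interface

Orientations are given as a rotation vector (axis times angle).
In Python, from workcell import * gives the robot as it stands.
- The arm moves only by the shell command python3 -m crank 'ROWS' [OPENING] [FORCE]. ROWS is JSON, a list that holds one entry, the list of rows, each a list of 6 numbers: the shift along the tool's x, y, z in cm, then the turn, a rotation vector about the tool's x, y, z in rad. In form: [[[dx, dy, dz, ax, ay, az], ...]]. A call has 1 to 8 rows; each row shifts and turns the commanded pose from where the row before left it, along the tool's axes as they then stand; what a row does not reach is not made up. A row lasts 1/12 s, in which the tool goes at most 41.7 mm and 7.16 degrees, less where a joint would pass 70% of its speed; a pose out of reach is approached as far as the arm can. A call with a gripper value outside its range is refused whole. OPENING is the finger opening in cm, from 0 to 8.54, set as the call begins (- or left out, the last holds). The fingers move at their own pace and stop on an object; FORCE is the grip in N (left out, the last holds). Time passes only in rows, so rows that do not move let the fingers close. It gives the time, the measured TCP pose, the force, the opening and the grip force at its end, in the units of the state.
- read_state(): the state, without advancing time (a new reading comes with each control period).
- read_camera(name): name is "scene" or "top"; returns the picture (480x640x3 uint8, blue, green, red); there is no depth.
- camera_model(name): a dict with "camera_matrix" (3x3 intrinsics, pixels), "R" (3x3) and "t" (3): a world point X has camera coordinates R X + t. Camera axes: x right, y down, z forward; pixel columns grow to the right and rows downward; lengths in m; the calibration is good to about 2 mm. A picture is of the moment at which its call begins. camera_model takes no time and is no camera call.
- finish_job(): hands the job in; it is judged then, once.
The state is a dict: "time": time; "q": joint angles; "joint_vel": joint speeds; "joint_torque": joint torques, N m; "tool_pos": TCP position; "tcp_rot": TCP orientation; "wrist_force": force on the tool from outside, world axes, zero at the start; "torque": the same for the moment, N m; "width": opening from 0.0 (shut) to 1.0 (fully open); "grip_force": force on a finger pad.
Only numpy, scipy, OpenCV 4.12 (cv2) and the standard library are available. Lean on these libraries where they do the work, as an engineer would, in place of code of your own. Each camera call takes 0.05 s, during which the arm holds its last target. There are 200 camera calls.

## Working session

There is one attempt and no reset: what is moved stays moved. The work goes in short steps, Python scripts to look and compute and a shell command to move; the robot and the scene stay as the last step left them, time stands still between calls to the robot, and variables do not carry over. Pictures are saved under pics/ and viewed, at most 10 in all, crops included, and the job is handed in when it is done.

```bash
mkdir -p pics; ls; python3 - <<'E'
from workcell import *
import cv2
for n in("scene","top"):
    cv2.imwrite(f"pics/{n}0.png",read_camera(n)); m=camera_model(n); print(n,m)
s=read_state();print(s)
E
```

```text
pics
scene {'camera_matrix': array([[556.54395723,   0.        , 320.5112488 ],
       [  0.        , 556.54395723, 237.11528079],
       [  0.        ,   0.        ,   1.        ]]), 'R': array([[ 0.75815571,  0.65206809, -0.00267041],
       [ 0.38437728, -0.45021381, -0.80595386],
       [-0.52673905,  0.61001208, -0.59197233]]), 't': array([-0.43916208, -0.13386389,  1.34956997])}
top {'camera_matrix': array([[467.32862717,   0.        , 323.79165626],
       [  0.        , 467.32862717, 234.42792166],
       [  0.        ,   0.        ,   1.        ]]), 'R': array([[-0.02312376, -0.99923132,  0.03165545],
       [-0.98857171,  0.01813599, -0.14965647],
       [ 0.14896733, -0.0347543 , -0.98823118]]), 't': array([-0.00088433,  0.57165114,  0.84037066])}
{'time': 0.1, 'q': array([-1.22392170e+00,  2.64680362e-01,  1.60525414e+00,  3.51993513e-05,
        1.27371384e+00, -3.68938387e-02]), 'joint_vel': array([ 0.0014116 , -0.00120113, -0.00339621, -0.00014133,  0.00072338,
        0.0012338 ]), 'joint_torque': array([-9.65773484e-05, -5.16706359e+01, -3.68590808e+01, -2.06977143e-05,
        6.27947520e-03, -3.59471002e-06]), 'tool_pos': array([ 0.25249326, -0.6251962 ,  0.19567587]), 'tcp_rot': array([-3.08193807e+00, -5.98725358e-01,  4.45963706e-04]), 'wrist_force': array([ 0.14387815, -0.1388185 , -0.41229521]), 'torque': array([ 0.01303798,  0.02340192, -0.0646523 ]), 'grip_force': 0.0, 'width': 0.9999950059344903}
```

View pics/scene0.png

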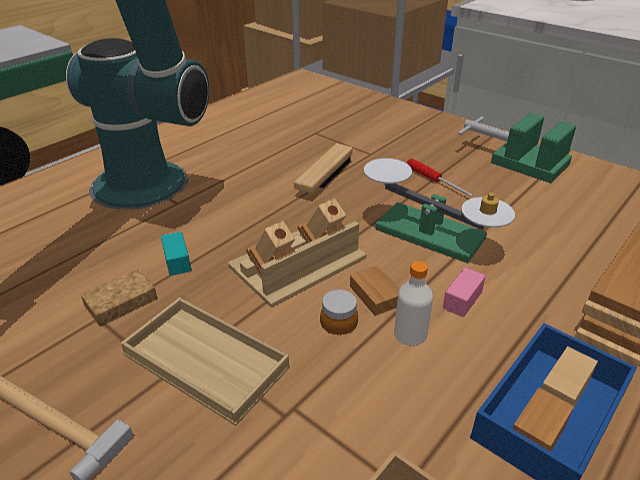

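View pics/top0.png

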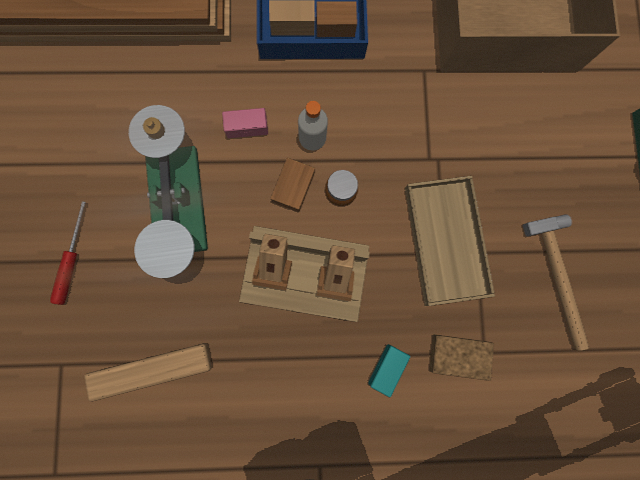

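The overview shows the rack at about (305,272) in the top image, the balance's empty pan at (165,249), the tray at (450,240), and bottle, jar and offcut behind the rack. Enlarging now.

```bash
python3 - <<'E'
import cv2,numpy as np
t=cv2.imread("pics/top0.png");s=cv2.imread("pics/scene0.png")
a=cv2.resize(t[222:326,235:375],None,fx=5.5,fy=5.5,interpolation=cv2.INTER_CUBIC)
b=cv2.resize(s[190:305,222:372],None,fx=5.2,fy=5.2,interpolation=cv2.INTER_CUBIC)
cv2.imwrite("pics/t1.png",a);cv2.imwrite("pics/s1.png",b)
E
```

```text
(no output)
```

View pics/t1.png

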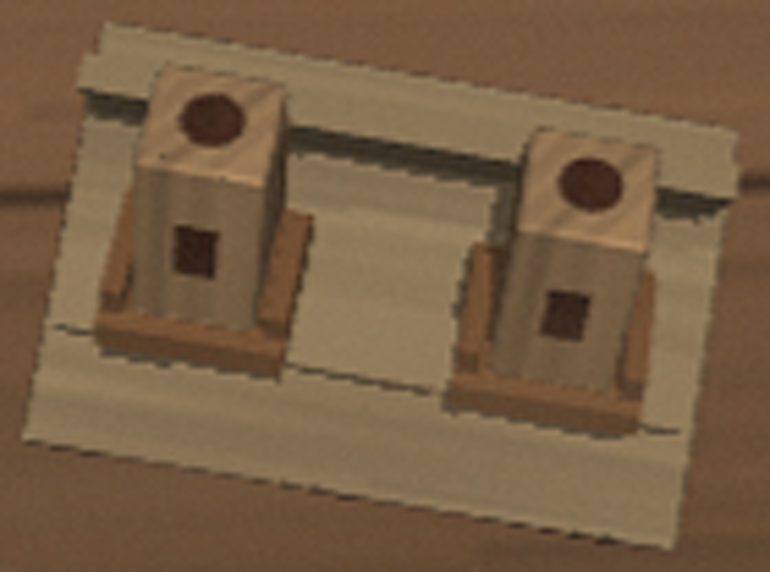

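View pics/s1.png

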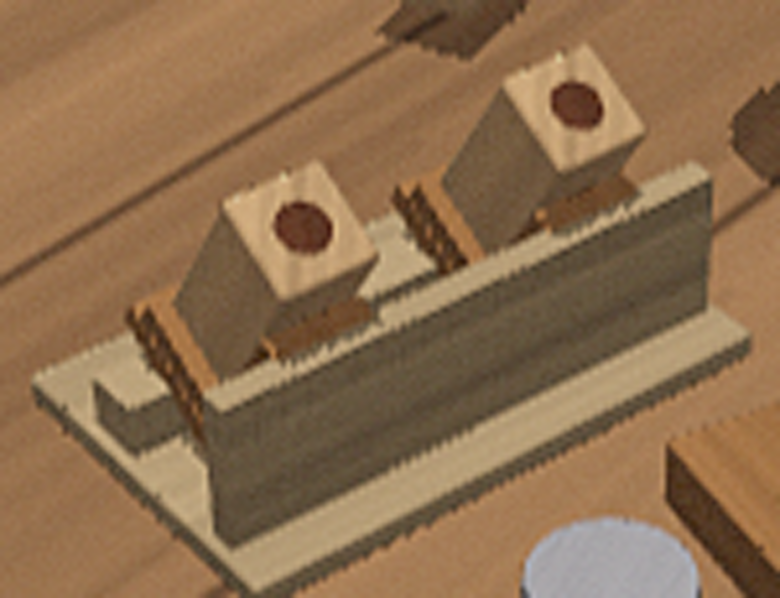

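```bash
cat > h.py <<'E'
import numpy as np
from scipy.optimize import least_squares
from scipy.spatial.transform import Rotation as Ro
from workcell import *
CM={n:camera_model(n) for n in("top","scene")}
def proj(n,X):
    m=CM[n];c=np.asarray(X)@m["R"].T+m["t"];p=c@m["camera_matrix"].T
    return p[...,:2]/p[...,2:]
def planez(n,uv,z):
    m=CM[n];d=m["R"].T@np.linalg.inv(m["camera_matrix"])@[*uv,1];o=-m["R"].T@m["t"]
    return o+d*(z-o[2])/d[2]
E
python3 - <<'E'
from h import *
import cv2
T=lambda a:np.array(a)/5.5+[235,222]
S=lambda a:np.array(a)/5.2+[222,190]
# order corners (local x,y): near-left(-x,+y) near-right(-x,-y) far-right(+x,-y) far-left(+x,+y), centre
C=np.array([[-21,21],[-21,-21],[21,-21],[21,21],[0,0]])/1000
obs={"L":(T([(135,163),(265,186),(287,82),(158,66),(212,119)]),S([(585,42),(505,90),(562,170),(645,132),(577,105)])),
"R":(T([(512,236),(645,250),(659,150),(540,128),(591,184)]),S([(318,160),(222,205),(288,300),(378,258),(303,228)]))}
def Rh(yaw,l=.55): return Ro.from_euler('ZY',[yaw,l]).as_matrix()
def res(p):
    r=[]
    for i,k in enumerate("LR"):
        X=np.c_[C,np.zeros(5)]@Rh(p[0]).T+p[1+3*i:4+3*i]
        r+=[(proj("top",X)-obs[k][0]),(proj("scene",X)-obs[k][1])]
    return np.ravel(r)
s=least_squares(res,[-.15,.5,.1,.1,.5,0,.1],loss='soft_l1');p=s.x
print("yaw",p[0],"L",p[1:4],"R",p[4:7],"sep",p[1:4]-p[4:7],np.linalg.norm(p[1:4]-p[4:7]),"rms",np.sqrt(np.mean(res(p)**2)))
d=p[1:4]-p[4:7];print("yaw from sep",np.arctan2(-d[0],d[1]))
for i in(0,1): print("bottom",p[1+3*i:4+3*i]-.084*Rh(p[0])[:,2])
# pans
for n,im,bx in(("top","top0",(125,100,200,285)),("scene","scene0",(355,150,520,232))):
    I=cv2.imread(f"pics/{im}.png");x0,y0,x1,y1=bx;h=cv2.cvtColor(I,cv2.COLOR_BGR2HSV)[y0:y1,x0:x1]
    m=((h[...,1]<45)&(h[...,2]>110)).astype(np.uint8)
    cs=[cv2.convexHull(c) for c in cv2.findContours(m,0,1)[0] if cv2.contourArea(c)>300]
    for c in cs:
        e=cv2.fitEllipse(c);uv=np.array(e[0])+[x0,y0];print(n,uv,e[1],planez(n,uv,.122),planez(n,uv,.100))
# tray
C2=np.array([[120,65,30],[120,-65,30],[-120,-65,30],[-120,65,30]])/1000
# local x along long side; world long side ~ x
ot=np.array([(408,184),(470,178),(492,297),(429,304)]);os_=np.array([(288,358),(236,418),(123,348),(181,300)])
def rt(p):
    X=C2@Ro.from_euler('z',p[2]).as_matrix().T+[p[0],p[1],0]
    return np.ravel([proj("top",X)-ot,proj("scene",X)-os_])
s=least_squares(rt,[.55,-.25,0.]);print("tray",s.x,np.sqrt(np.mean(s.fun**2)),s.fun.round(1))
for n,uv in(("top",(313,135)),("top",(343,187)),("top",(294,185))):print(planez(n,uv,.05))
E
```

```text
yaw -0.16770732253724477 L [0.54486646 0.07669273 0.1128045 ] R [ 0.52180166 -0.04134656  0.11220243] sep [0.0230648  0.11803929 0.00060208] 0.12027311301049955 rms 0.7514448184790171
yaw from sep -0.1929679302492089
bottom [0.50157672 0.08402158 0.04119244]
bottom [ 0.47851193 -0.03401772  0.04059037]
top [163.66656876 248.52108765] (57.19389343261719, 60.260128021240234) [0.54045658 0.26178399 0.122     ] [0.5432423  0.26853944 0.1       ]
top [155.97871208 130.87837791] (51.78483963012695, 56.15666198730469) [0.7491047  0.28091244 0.122     ] [0.75767116 0.28819785 0.1       ]
scene [487.85542297 211.31583023] (28.539752960205078, 53.890567779541016) [0.77159991 0.24830306 0.122     ] [0.75905969 0.28105859 0.1       ]
scene [387.41204071 170.03109741] (24.552207946777344, 48.39609146118164) [0.54258254 0.25454888 0.122     ] [0.52116954 0.28754639 0.1       ]
tray [ 0.56369908 -0.26104099  0.11200488] 2.900037189652856 [ 1.  -2.6  3.5 -4.7  4.3 -2.5  0.4 -0.2  2.7 -2.3 -1.  -3.6 -1.9 -5.3
 -0.3 -3.2]
[0.76550332 0.00389532 0.05      ]
[ 0.66124552 -0.05126377  0.05      ]
[0.66655227 0.04197715 0.05      ]
```

```bash
cat >> h.py <<'E'
YAW=-.185
L=np.array([.5449,.0767,.1125]);R_=np.array([.5218,-.0413,.1125])
def tool(yaw,lean=0):  # tool x = head x, z = -head z
    return Ro.from_euler('ZY',[yaw,lean]).as_matrix()@np.diag([1,-1,-1.])
def pose():
    s=read_state();return np.array(s["tool_pos"]),Ro.from_rotvec(s["tcp_rot"]).as_matrix(),s
def plan(yaw,lean,*pts):
    "turn in place first, then shifts (cm, in new tool axes)"
    p,R,s=pose();G=tool(yaw,lean)
    print("t",round(s["time"],2),"p",p.round(4),"F",np.round(s["wrist_force"],2),"w",round(s["width"],3),"q",np.round(s["q"],2))
    print("turn",Ro.from_matrix(R.T@G).as_rotvec().round(3))
    for q in pts: print("shift",((np.array(q)-p)@G*100).round(2),"->",np.round(q,4));p=np.array(q)
def headpt(top,up,off=.004):
    H=Ro.from_euler('ZY',[YAW,.55]).as_matrix();return top+H[:,2]*up+H[:,0]*off
E
python3 - <<'E'
from h import *
plan(YAW,.55,[.40,-.35,.33],headpt(L,.07),headpt(L,-.04))
E
```

```text
t 0.1 p [ 0.2525 -0.6252  0.1957] F [ 0.14 -0.14 -0.41] w 1.0 q [-1.22  0.26  1.61  0.    1.27 -0.04]
turn [ 0.154 -0.534  0.555]
shift [  1.02 -29.76 -16.38] -> [ 0.4  -0.35  0.33]
shift [ 17.22 -44.61   8.2 ] -> [0.5842 0.0693 0.1701]
shift [ 0. -0. 11.] -> [0.5277 0.0799 0.0763]
```

```bash
python3 -m crank '[[[0,0,-4,0,0,0],[0,0,-4,0,0,0],[0,0,-4,0,0,0]]]' 8.5 40
python3 -m crank '[[[0,0,0,0.022,-0.0763,0.0793],[0,0,0,0.022,-0.0763,0.0793],[0,0,0,0.022,-0.0763,0.0793],[0,0,0,0.022,-0.0763,0.0793],[0,0,0,0.022,-0.0763,0.0793],[0,0,0,0.022,-0.0763,0.0793],[0,0,0,0.022,-0.0763,0.0793],[0,0,0,0,0,0]]]'
python3 - <<'E'
from h import *
plan(YAW,.55,[.42,-.30,.33],headpt(L,.07),headpt(L,-.04))
E
```

```text
time: 0.35
tool_pos: [0.2523, -0.6247, 0.3161]
tcp_rot: [-3.08, -0.598, 0.001]
wrist_force: [0.7, -1.3, 1.5]
width: 0.996
grip_force: 0.0
time: 1.02
tool_pos: [0.2549, -0.6252, 0.3113]
tcp_rot: [-2.958, 0.272, 0.842]
wrist_force: [0.2, 0.7, -1.6]
width: 0.997
grip_force: 0.0
t 1.02 p [ 0.2549 -0.6252  0.3113] F [ 0.24  0.72 -1.64] w 0.997 q [-1.    0.49  1.2  -0.41  1.83  0.72]
turn [-0.003  0.005  0.002]
shift [  7.76 -35.    -6.95] -> [ 0.42 -0.3   0.33]
shift [ 16.33 -39.32   8.75] -> [0.5842 0.0693 0.1701]
shift [ 0. -0. 11.] -> [0.5277 0.0799 0.0763]
```

```bash
python3 -m crank '[[[0.78,-3.5,-0.7,0,0,0],[0.78,-3.5,-0.7,0,0,0],[0.78,-3.5,-0.7,0,0,0],[0.78,-3.5,-0.7,0,0,0],[0.78,-3.5,-0.7,0,0,0],[0.78,-3.5,-0.7,0,0,0],[0.78,-3.5,-0.7,0,0,0],[0.78,-3.5,-0.7,0,0,0]]]' | head -2
python3 -m crank '[[[0.78,-3.5,-0.7,0,0,0],[0.78,-3.5,-0.7,0,0,0],[1.36,-3.28,0.5,0,0,0],[1.36,-3.28,0.5,0,0,0],[1.36,-3.28,0.5,0,0,0],[1.36,-3.28,0.5,0,0,0],[1.36,-3.28,0.5,0,0,0],[1.36,-3.28,0.5,0,0,0]]]' |head -2
python3 -m crank '[[[1.36,-3.28,0.5,0,0,0],[1.36,-3.28,0.5,0,0,0],[1.36,-3.28,0.5,0,0,0],[1.36,-3.28,0.5,0,0,0],[1.36,-3.28,0.5,0,0,0],[1.36,-3.28,0.5,0,0,0],[0,0,0,0,0,0],[0,0,0,0,0,0]]]'
python3 - <<'E'
from h import *
import cv2
plan(YAW,.55,headpt(L,.07),headpt(L,-.04))
a=read_camera("top");b=read_camera("scene")
cv2.imwrite("pics/g1.png",np.hstack([cv2.resize(a[190:330,180:380],(400,280)),cv2.resize(b[100:310,200:420],(400,382))[:280] if 0 else cv2.resize(b[130:290,210:430],(400,280))]))
E
```

```text
time: 1.68
tool_pos: [0.3854, -0.3642, 0.3318]
time: 2.35
tool_pos: [0.508, -0.1161, 0.2664]
time: 3.02
tool_pos: [0.5966, 0.0672, 0.1969]
tcp_rot: [-2.966, 0.271, 0.836]
wrist_force: [-0.8, 0.1, 0.2]
width: 0.999
grip_force: 0.0
t 3.02 p [0.5966 0.0672 0.1969] F [-0.85  0.05  0.19] w 0.999 q [0.01 0.52 1.36 0.1  1.8  1.76]
turn [ 0.002 -0.     0.002]
shift [0.33 0.02 2.94] -> [0.5842 0.0693 0.1701]
shift [ 0. -0. 11.] -> [0.5277 0.0799 0.0763]
```

View pics/g1.png

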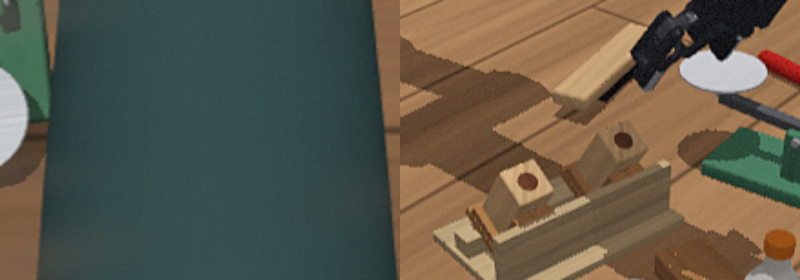

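The gripper is in line over the left head (at about (620,145) in the right half), and the arm blocks the top camera. Going in.

```bash
python3 -m crank '[[[0.33,0,2.9,0,0,0],[0,0,2,0,0,0],[0,0,2,0,0,0],[0,0,1.5,0,0,0],[0,0,1,0,0,0],[0,0,0,0,0,0]]]'
python3 - <<'E'
from h import *
plan(YAW,.55,headpt(L,-.04))
E
python3 -m crank '[[[0,0,1,0,0,0],[0,0,1,0,0,0],[0,0,1,0,0,0],[0,0,0.8,0,0,0],[0,0,0.7,0,0,0],[0,0,0,0,0,0],[0,0,0,0,0,0]]]'
python3 - <<'E'
from h import *
plan(YAW,.55,headpt(L,-.04))
E
```

```text
time: 3.62
tool_pos: [0.5496, 0.073, 0.1152]
tcp_rot: [-2.964, 0.278, 0.839]
wrist_force: [-0.1, 1.0, -1.1]
width: 0.998
grip_force: 0.0
t 3.62 p [0.5496 0.073  0.1152] F [-0.07  0.96 -1.1 ] w 0.998 q [0.02 0.5  1.55 0.1  1.64 1.75]
turn [ 0.001  0.001 -0.003]
shift [ 0.09 -0.27  4.51] -> [0.5277 0.0799 0.0763]
time: 4.2
tool_pos: [0.528, 0.0786, 0.0773]
tcp_rot: [-2.966, 0.276, 0.837]
wrist_force: [0.5, -0.4, -0.8]
width: 0.995
grip_force: 0.0
t 4.2 p [0.528  0.0786 0.0773] F [ 0.47 -0.39 -0.8 ] w 0.995 q [0.02 0.5  1.63 0.11 1.56 1.75]
turn [ 0.002 -0.    -0.001]
shift [ 0.   -0.13  0.11] -> [0.5277 0.0799 0.0763]
```

```bash
python3 -m crank '[[[0,0,0,0,0,0],[0,0,0,0,0,0],[0,0,0,0,0,0],[0,0,0,0,0,0],[0,0,0,0,0,0],[0,0,0,0,0,0]]]' 3 35
python3 -m crank '[[[0,0,0,0,0,0],[0,0,0,0,0,0],[0,0,0,0,0,0]]]'
python3 - <<'E'
from h import *
import cv2
plan(YAW,.55,headpt(L,-.04))
b=read_camera("scene")
cv2.imwrite("pics/g2.png",cv2.resize(b[150:290,210:400],(760,560)))
E
```

```text
time: 4.7
tool_pos: [0.5293, 0.0785, 0.0784]
tcp_rot: [-2.966, 0.276, 0.833]
wrist_force: [1.7, 0.8, 2.1]
width: 0.474
grip_force: 35.8
time: 4.95
tool_pos: [0.5293, 0.0785, 0.0783]
tcp_rot: [-2.966, 0.276, 0.832]
wrist_force: [1.8, -0.4, 5.3]
width: 0.474
grip_force: 36.0
t 4.95 p [0.5293 0.0785 0.0783] F [ 1.77 -0.41  5.31] w 0.474 q [0.02 0.5  1.63 0.11 1.56 1.75]
turn [ 0.001 -0.003 -0.001]
shift [-0.05 -0.11  0.27] -> [0.5277 0.0799 0.0763]
```

View pics/g2.png

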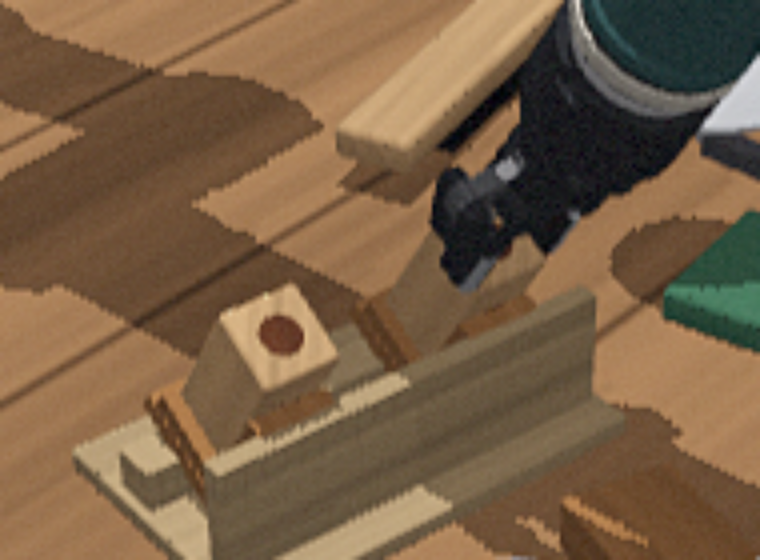

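The left head is gripped (width 0.474 is about 41 mm), with the fingers on the upper part of its sides. Drawing it out along its axis.

```bash
python3 -m crank '[[[0,0,-0.5,0,0,0],[0,0,-1,0,0,0],[0,0,-1.5,0,0,0],[0,0,-2,0,0,0],[0,0,-2,0,0,0],[0,0,-2,0,0,0],[0,0,-2,0,0,0],[0,0,-2,0,0,0]]]' 
python3 -m crank '[[[0,0,-2,0,0,0],[0,0,-2,0,0,0],[0,0,-2,0,0,0],[0,0,0,0,0,0],[0,0,0,0,0,0],[0,0,0,0,0,0]]]'
python3 - <<'E'
from h import *
plan(.12,0,[.5415,.259,.25],[.5415,.259,.172])
plan(YAW,0,[.5415,.259,.25],[.5415,.259,.172])
for i in range(5):
  read_camera("scene");print(np.round(read_state()["wrist_force"],2))
E
```

```text
time: 5.67
tool_pos: [0.5954, 0.066, 0.1893]
tcp_rot: [-2.966, 0.276, 0.836]
wrist_force: [0.8, 0.6, -0.9]
width: 0.474
grip_force: 35.4
time: 6.17
tool_pos: [0.6252, 0.0606, 0.2386]
tcp_rot: [-2.965, 0.276, 0.838]
wrist_force: [-0.4, 0.2, -1.8]
width: 0.481
grip_force: 35.4
t 6.17 p [0.6252 0.0606 0.2386] F [-0.41  0.21 -1.79] w 0.481 q [-0.    0.55  1.23  0.1   1.9   1.76]
turn [-0.081  0.547 -0.298]
shift [ -5.94 -20.7   -1.14] -> [0.5415 0.259  0.25  ]
shift [0.  0.  7.8] -> [0.5415 0.259  0.172 ]
t 6.17 p [0.6252 0.0606 0.2386] F [-0.41  0.21 -1.79] w 0.481 q [-0.    0.55  1.23  0.1   1.9   1.76]
turn [ 0.002  0.55  -0.001]
shift [-11.88 -17.96  -1.14] -> [0.5415 0.259  0.25  ]
shift [0.  0.  7.8] -> [0.5415 0.259  0.172 ]
[-0.73  1.21 -1.05]
[-0.44 -0.31 -1.09]
[ 0.34  0.73 -0.71]
[ 0.76  0.33 -2.13]
[-0.49  0.59 -0.44]
```

```bash
python3 -m crank '[[[0,0,0,0,0.11,0],[0,0,0,0,0.11,0],[0,0,0,0,0.11,0],[0,0,0,0,0.11,0],[0,0,0,0,0.11,0],[-1.5,-2.4,-0.2,0,0,0],[-1.5,-2.4,-0.2,0,0,0],[-1.5,-2.4,-0.2,0,0,0]]]' 
python3 -m crank '[[[-1.5,-2.4,-0.2,0,0,0],[-1.5,-2.4,-0.2,0,0,0],[-1.5,-2.4,-0.2,0,0,0],[-1.5,-2.4,-0.2,0,0,0],[0,0,0,0,0,0],[0,0,0,0,0,0],[0,0,0,0,0,0]]]'
python3 - <<'E'
from h import *
import cv2
P=[.5455,.258]
plan(YAW,0,[*P,.23],[*P,.172])
b=read_camera("scene");cv2.imwrite("pics/p1.png",cv2.resize(b[70:250,320:540],(770,590*1)))
E
```

```text
time: 7.08
tool_pos: [0.5929, 0.14, 0.2456]
tcp_rot: [3.126, -0.292, 0.001]
wrist_force: [0.2, 0.6, -0.4]
width: 0.472
grip_force: 35.7
time: 7.67
tool_pos: [0.5532, 0.2447, 0.253]
tcp_rot: [3.125, -0.289, 0.001]
wrist_force: [-0.3, 0.3, -1.2]
width: 0.477
grip_force: 35.8
t 7.67 p [0.5532 0.2447 0.253 ] F [-0.31  0.28 -1.23] w 0.477 q [ 0.38  0.1   1.69 -0.    1.35  2.13]
turn [ 0.003 -0.001  0.001]
shift [-1.01 -1.17  2.3 ] -> [0.5455 0.258  0.23  ]
shift [0.  0.  5.8] -> [0.5455 0.258  0.172 ]
```

View pics/p1.png

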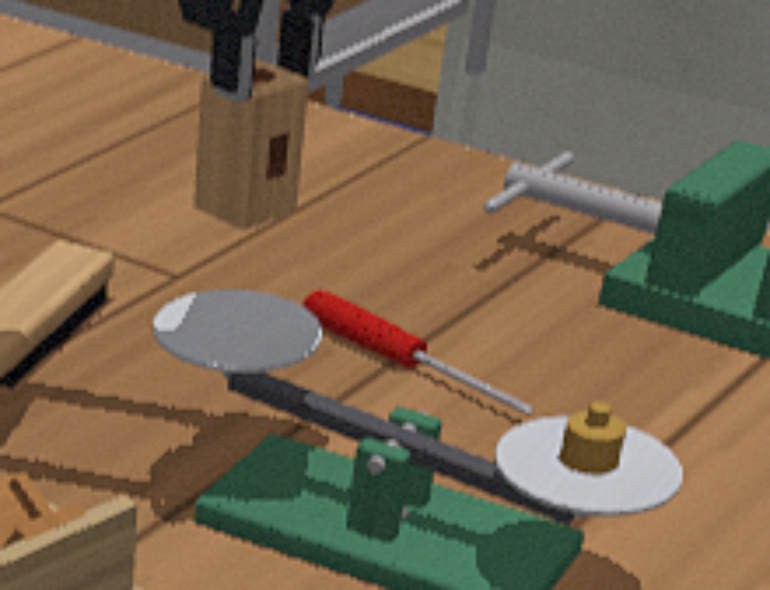

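The head hangs upright in the gripper beside the pan; its bottom corners are at about (195,210), (245,226), (298,213) in the crop and the pan centre at (238,329).

```bash
python3 - <<'E'
from h import *
p,R,s=pose()
ob=np.array([(195,210),(245,226),(298,213)])/[3.5,590/180]+[320,70]
# corners at bottom by tool frame: offset (x,y,z)
def f(o):
    H=np.array([[-21,21],[21,21],[21,-21]])/1000 # tool xy; guess
    X=np.c_[H,np.zeros(3)]+o
    return np.ravel(proj("scene",X@R.T+p)-ob)
o0=np.array([-.004,0,.047]);print(f(o0).reshape(-1,2).round(1))
r=least_squares(f,o0);print(r.x,r.fun.round(1))
E
```

```text
[[-0.5  0.6]
 [ 0.3  3.2]
 [ 0.6  1.1]]
[-0.04734334 -0.04486499  0.07347353] [ 0.2 -0.9  0.2  1.3 -0.4 -0.4]
```

```bash
python3 -m crank '[[[-0.5,-0.6,1.5,0,0,0],[-0.5,-0.6,2,0,0,0],[0,0,1.5,0,0,0],[0,0,1,0,0,0],[0,0,0.8,0,0,0],[0,0,0.5,0,0,0],[0,0,0,0,0,0],[0,0,0,0,0,0]]]' 
python3 -m crank '[[[0,0,0.2,0,0,0],[0,0,0.2,0,0,0],[0,0,0.2,0,0,0],[0,0,0.1,0,0,0],[0,0,0.1,0,0,0],[0,0,0,0,0,0],[0,0,0,0,0,0]]]'
python3 - <<'E'
from h import *
import cv2
P=[.5455,.258]
plan(YAW,0,[*P,.172])
b=read_camera("scene");cv2.imwrite("pics/p2.png",cv2.resize(b[100:240,330:530],(800,560)))
E
```

```text
time: 8.38
tool_pos: [0.5466, 0.2582, 0.1807]
tcp_rot: [3.126, -0.291, 0.003]
wrist_force: [0.2, -0.7, -0.5]
width: 0.473
grip_force: 35.8
time: 8.97
tool_pos: [0.5461, 0.2585, 0.1723]
tcp_rot: [3.126, -0.29, 0.002]
wrist_force: [-0.2, 0.2, -0.6]
width: 0.475
grip_force: 35.8
t 8.97 p [0.5461 0.2585 0.1723] F [-0.2   0.16 -0.6 ] w 0.475 q [ 0.4   0.15  1.79 -0.    1.21  2.16]
turn [ 0.002 -0.001 -0.   ]
shift [-0.05  0.06  0.03] -> [0.5455 0.258  0.172 ]
```

View pics/p2.png

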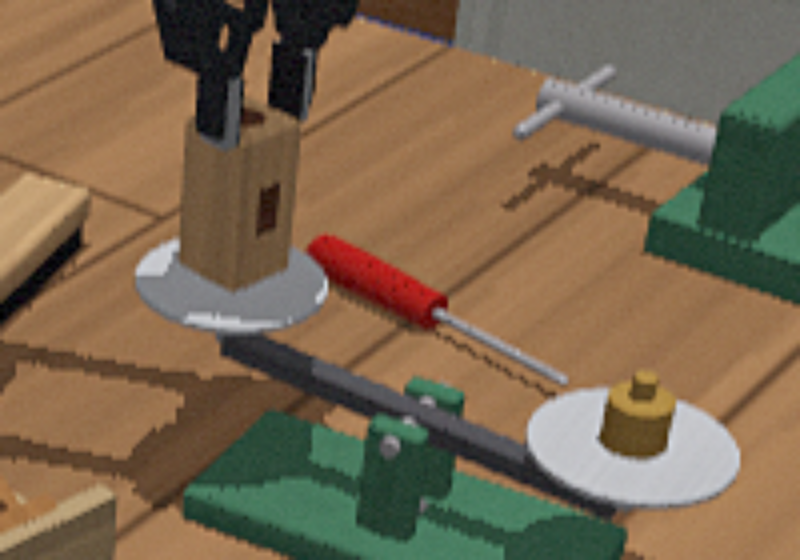

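The head is a few mm above the pan, roughly centred: its lowest corner is at (235,292) and the pan spans 135–328. I'll lower it step by step and watch the brass pan for the first movement.

```bash
cat > w.py <<'E'
from h import *
import cv2,os,sys
def g():return cv2.cvtColor(read_camera("scene"),cv2.COLOR_BGR2GRAY)[180:235,455:522].astype(np.float32)
a=g()
if sys.argv[1:]==['ref'] : np.save("ref.npy",a)
r=np.load("ref.npy");(dx,dy),_=cv2.phaseCorrelate(r,a,cv2.createHanningWindow(r.shape[::-1],5))
p,_,s=pose();print("brass shift px",round(dx,2),round(dy,2),"z",p[2].round(4),"F",np.round(s["wrist_force"],1),"t",s["time"])
E
python3 w.py ref; python3 w.py
python3 -m crank '[[[0,0,0.1,0,0,0],[0,0,0.1,0,0,0],[0,0,0,0,0,0],[0,0,0,0,0,0]]]' >/dev/null; python3 w.py
python3 -m crank '[[[0,0,0.1,0,0,0],[0,0,0.1,0,0,0],[0,0,0,0,0,0],[0,0,0,0,0,0]]]' >/dev/null; python3 w.py
```

```text
brass shift px 0.0 0.0 z 0.1724 F [ 0.1 -1.   0. ] t 9.0667
brass shift px 0.02 0.04 z 0.1724 F [-0.1 -0.  -1. ] t 9.1167
brass shift px -0.0 -0.02 z 0.1702 F [-0.2  0.2 -1.6] t 9.5
brass shift px 0.01 0.05 z 0.1682 F [-0.2  0.1 -1.3] t 9.8833
```

```bash

python3 -m crank '[[[0,0,0.1,0,0,0],[0,0,0.05,0,0,0],[0,0,0,0,0,0],[0,0,0,0,0,0]]]' >/dev/null; python3 w.py
python3 -m crank '[[[0,0,0.1,0,0,0],[0,0,0.05,0,0,0],[0,0,0,0,0,0],[0,0,0,0,0,0]]]' >/dev/null; python3 w.py
```

```text
brass shift px 0.01 -0.02 z 0.1668 F [-0.7  0.  -0.5] t 10.2667
brass shift px -0.02 0.02 z 0.1654 F [0.7 0.7 0. ] t 10.65
```

```bash

python3 -m crank '[[[0,0,0.1,0,0,0],[0,0,0.05,0,0,0],[0,0,0,0,0,0],[0,0,0,0,0,0]]]' >/dev/null; python3 w.py;python3 w.py
python3 -m crank '[[[0,0,0.1,0,0,0],[0,0,0.05,0,0,0],[0,0,0,0,0,0],[0,0,0,0,0,0]]]' >/dev/null; python3 w.py;python3 w.py
```

```text
brass shift px 0.23 -0.55 z 0.1639 F [ 0.3 -0.4  0.6] t 11.0333
brass shift px 0.22 -0.57 z 0.1639 F [-0.4  0.2  0.8] t 11.0833
brass shift px 0.61 -1.02 z 0.1623 F [-0.5 -0.3  1.2] t 11.4667
brass shift px 0.62 -1.07 z 0.1623 F [-0.2 -0.3  0.4] t 11.5167
```

The head touched at TCP z of about 0.1653. Backing off to just about touching, then releasing.

```bash

python3 -m crank '[[[0,0,-0.1,0,0,0],[0,0,-0.1,0,0,0],[0,0,0,0,0,0],[0,0,0,0,0,0]]]' >/dev/null; python3 w.py
python3 -m crank '[[[0,0,0,0,0,0],[0,0,0,0,0,0],[0,0,0,0,0,0],[0,0,0,0,0,0],[0,0,0,0,0,0],[0,0,0,0,0,0],[0,0,0,0,0,0],[0,0,0,0,0,0]]]' 6.2; python3 w.py
python3 -m crank '[[[0,0,0,0,0,0],[0,0,0,0,0,0],[0,0,0,0,0,0],[0,0,0,0,0,0],[0,0,0,0,0,0],[0,0,0,0,0,0],[0,0,0,0,0,0],[0,0,0,0,0,0]]]' | tail -2; python3 w.py
```

```text
brass shift px 0.22 -0.22 z 0.1644 F [-0.3  0.2  0.2] t 11.9
time: 12.57
tool_pos: [0.5462, 0.2585, 0.1643]
tcp_rot: [3.126, -0.29, 0.002]
wrist_force: [-0.0, 0.7, 0.2]
width: 0.72
grip_force: 0.0
brass shift px 0.03 0.02 z 0.1643 F [-0.4  0.3  0.1] t 12.6167
width: 0.727
grip_force: 0.0
brass shift px -0.0 0.05 z 0.1643 F [ 0.2 -0.3  0.9] t 13.3333
```

With the head free of the fingers the beam stays up, so this left head is the light one. Taking it to the tray.

```bash

python3 -m crank '[[[0,0,0,0,0,0],[0,0,0,0,0,0],[0,0,0,0,0,0],[0,0,0,0,0,0],[0,0,0,0,0,0]]]' 3 35 | tail -2
python3 -m crank '[[[0,0,-0.3,0,0,0],[0,0,-0.7,0,0,0],[0,0,-1.5,0,0,0],[0,0,-2.5,0,0,0],[0,0,-3,0,0,0],[0,0,-3,0,0,0],[0,0,-3,0,0,0],[0,0,-1,0,0,0]]]'
python3 - <<'E'
from h import *
P=[.565,-.261]
plan(YAW,0,[*P,.30],[*P,.10],[*P,.055])
E
```

```text
width: 0.473
grip_force: 37.0
time: 14.42
tool_pos: [0.548, 0.2597, 0.3208]
tcp_rot: [-3.126, 0.29, -0.014]
wrist_force: [1.0, -0.2, 0.1]
width: 0.473
grip_force: 36.9
t 14.42 p [0.548  0.2597 0.3208] F [ 1.04 -0.17  0.06] w 0.473 q [ 0.4   0.08  1.6  -0.    1.46  2.16]
turn [-0.003 -0.009 -0.   ]
shift [11.25 50.87  2.08] -> [ 0.565 -0.261  0.3  ]
shift [ 0.  0. 20.] -> [ 0.565 -0.261  0.1  ]
shift [0.  0.  4.5] -> [ 0.565 -0.261  0.055]
```

```bash

python3 -m crank '[[[0.8,3.63,0,0,0,0],[0.8,3.63,0,0,0,0],[0.8,3.63,0,0,0,0],[0.8,3.63,0,0,0,0],[0.8,3.63,0,0,0,0],[0.8,3.63,0,0,0,0],[0.8,3.63,0,0,0,0],[0.8,3.63,0,0,0,0]]]' |head -2
python3 -m crank '[[[0.8,3.63,0,0,0,0],[0.8,3.63,0,0,0,0],[0.8,3.63,0,0,0,0],[0.8,3.63,0,0,0,0],[0.8,3.63,0,0,0,0],[0.8,3.63,0,0,0,0],[0,0,0,0,0,0],[0,0,0,0,0,0]]]' |head -2
python3 -m crank '[[[0,0,4,0,0,0],[0,0,4,0,0,0],[0,0,4,0,0,0],[0,0,3,0,0,0],[0,0,3,0,0,0],[0,0,1.5,0,0,0],[0,0,0,0,0,0],[0,0,0,0,0,0]]]'
python3 - <<'E'
from h import *
import cv2
P=[.565,-.261]
plan(YAW,0,[*P,.10],[*P,.055])
b=read_camera("scene");cv2.imwrite("pics/tr1.png",cv2.resize(b[220:430,100:320],(770,735))[:600])
E
```

```text
time: 15.08
tool_pos: [0.5547, -0.0401, 0.3142]
time: 15.75
tool_pos: [0.5617, -0.263, 0.3139]
time: 16.42
tool_pos: [0.5619, -0.2599, 0.1193]
tcp_rot: [3.128, -0.288, -0.002]
wrist_force: [0.3, 0.4, -0.7]
width: 0.471
grip_force: 36.9
t 16.42 p [ 0.5619 -0.2599  0.1193] F [ 0.32  0.42 -0.75] w 0.471 q [-0.47  0.22  1.81 -0.    1.12  1.28]
turn [0.001 0.001 0.001]
shift [0.33 0.05 1.93] -> [ 0.565 -0.261  0.1  ]
shift [0.  0.  4.5] -> [ 0.565 -0.261  0.055]
```

View pics/tr1.png

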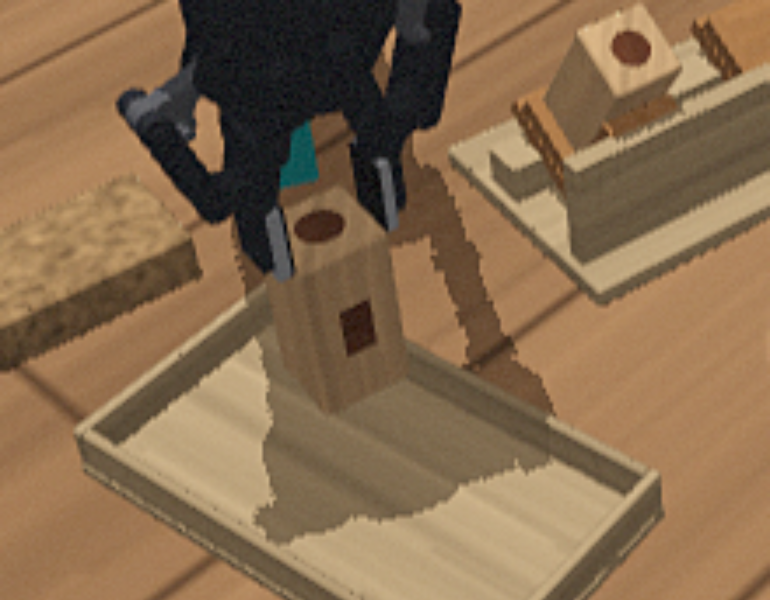

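The head hangs above the tray, and after going down its foot should be near the tray's middle. Lowering.

```bash

python3 -m crank '[[[0.2,0,2,0,0,0],[0,0,1.8,0,0,0],[0,0,1.3,0,0,0],[0,0,0.8,0,0,0],[0,0,0.3,0,0,0],[0,0,0,0,0,0],[0,0,0,0,0,0]]]' | head -4
python3 -m crank '[[[0,0,0.1,0,0,0],[0,0,0.1,0,0,0],[0,0,0.1,0,0,0],[0,0,0,0,0,0],[0,0,0,0,0,0]]]' | head -4
python3 -m crank '[[[0,0,0.1,0,0,0],[0,0,0,0,0,0],[0,0,0,0,0,0]]]' | head -4
python3 -m crank '[[[0,0,0.1,0,0,0],[0,0,0,0,0,0],[0,0,0,0,0,0]]]' | head -4
```

```text
time: 17.05
tool_pos: [0.5655, -0.2626, 0.0596]
tcp_rot: [3.125, -0.29, 0.004]
wrist_force: [-1.2, -0.1, -1.4]
time: 17.47
tool_pos: [0.5647, -0.2623, 0.0556]
tcp_rot: [3.126, -0.29, 0.002]
wrist_force: [0.4, -0.2, -0.4]
time: 17.72
tool_pos: [0.5647, -0.2622, 0.0544]
tcp_rot: [3.126, -0.29, 0.002]
wrist_force: [-0.3, 0.5, -0.5]
time: 17.97
tool_pos: [0.5647, -0.2622, 0.0534]
tcp_rot: [3.126, -0.29, 0.002]
wrist_force: [-1.0, 0.5, -1.4]
```

```bash

python3 -m crank '[[[0,0,0.1,0,0,0],[0,0,0.1,0,0,0],[0,0,0,0,0,0],[0,0,0,0,0,0]]]' | sed -n 2,4p
python3 -m crank '[[[0,0,0.1,0,0,0],[0,0,0,0,0,0],[0,0,0,0,0,0]]]' | sed -n 2,4p
python3 -m crank '[[[0,0,0.1,0,0,0],[0,0,0,0,0,0],[0,0,0,0,0,0]]]' | sed -n 2,4p
```

```text
tool_pos: [0.5647, -0.2622, 0.0514]
tcp_rot: [3.126, -0.29, 0.002]
wrist_force: [-0.9, 1.0, -0.3]
tool_pos: [0.5647, -0.2623, 0.0505]
tcp_rot: [3.126, -0.29, 0.002]
wrist_force: [1.3, 0.3, -0.4]
tool_pos: [0.5647, -0.2623, 0.0495]
tcp_rot: [3.126, -0.29, 0.002]
wrist_force: [0.3, 0.1, -0.1]
```

```bash

python3 -m crank '[[[0,0,0.07,0,0,0],[0,0,0,0,0,0],[0,0,0,0,0,0]]]' | sed -n 2,4p
python3 -m crank '[[[0,0,0.07,0,0,0],[0,0,0,0,0,0],[0,0,0,0,0,0]]]' | sed -n 2,4p
python3 -m crank '[[[0,0,0.07,0,0,0],[0,0,0,0,0,0],[0,0,0,0,0,0]]]' | sed -n 2,4p
```

```text
tool_pos: [0.5647, -0.2623, 0.0488]
tcp_rot: [3.126, -0.29, 0.002]
wrist_force: [-0.3, -0.3, -0.8]
tool_pos: [0.5651, -0.2624, 0.0487]
tcp_rot: [3.126, -0.29, 0.003]
wrist_force: [-1.3, 1.8, 3.4]
tool_pos: [0.5654, -0.2624, 0.0487]
tcp_rot: [3.126, -0.29, 0.004]
wrist_force: [-1.7, 0.7, 6.1]
```

Contact at TCP z 0.0487. Easing off, releasing and rising.

```bash

python3 -m crank '[[[0,0,-0.1,0,0,0],[0,0,0,0,0,0],[0,0,0,0,0,0]]]' | sed -n 2,4p
python3 -m crank '[[[0,0,0,0,0,0],[0,0,0,0,0,0],[0,0,0,0,0,0],[0,0,0,0,0,0],[0,0,0,0,0,0],[0,0,0,0,0,0]]]' 8.5 | tail -2
python3 -m crank '[[[0,0,-0.5,0,0,0],[0,0,-2,0,0,0],[0,0,-3,0,0,0],[0,0,-4,0,0,0],[0,0,-4,0,0,0],[0,0,-4,0,0,0],[0,0,-4,0,0,0],[0,0,0,0,0,0]]]' |head -2
python3 -m crank '[[[0,0,0,0,-0.11,0],[0,0,0,0,-0.11,0],[0,0,0,0,-0.11,0],[0,0,0,0,-0.11,0],[0,0,0,0,-0.11,0],[0,0,0,0,0,0]]]' |head -2
python3 - <<'E'
from h import *
import cv2
plan(YAW,.55,headpt(R_,.09),headpt(R_,.0),headpt(R_,-.04))
b=read_camera("scene");cv2.imwrite("pics/tr2.png",b[180:440,100:380])
E
```

```text
tool_pos: [0.5651, -0.2624, 0.0487]
tcp_rot: [3.126, -0.29, 0.003]
wrist_force: [-0.7, 0.6, 2.3]
width: 0.997
grip_force: 0.0
time: 20.97
tool_pos: [0.5691, -0.2641, 0.2755]
time: 21.47
tool_pos: [0.5657, -0.2613, 0.2546]
t 21.47 p [ 0.5657 -0.2613  0.2546] F [ 0.19 -0.3  -3.48] w 0.992 q [-0.4   0.55  1.22 -0.12  1.93  1.34]
turn [-0.     0.013  0.001]
shift [  0.7  -20.81   7.49] -> [ 0.5714 -0.0506  0.1871]
shift [-0.  0.  9.] -> [ 0.5252 -0.0419  0.1104]
shift [ 0. -0.  4.] -> [ 0.5046 -0.0381  0.0763]
```

View pics/tr2.png

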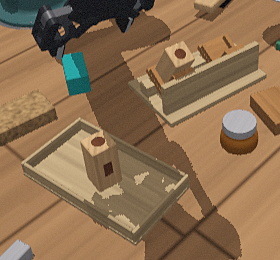

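The light head stands upright in the tray (around (98,160) in the crop). That was the last picture allowed, so from here I go by numbers. On to the second head.

```bash

python3 -m crank '[[[0.1,-2.97,0.5,0,0.005,0],[0.1,-2.97,0.8,0,0,0],[0.1,-2.97,1.1,0,0,0],[0.1,-2.97,1.2,0,0,0],[0.1,-2.97,1.3,0,0,0],[0.1,-2.97,1.3,0,0,0],[0.1,-2.97,1.3,0,0,0],[0,0,0,0,0,0]]]' |head -2
python3 -m crank '[[[0,0,0,0,0,0],[0,0,0,0,0,0]]]' |head -2
python3 - <<'E'
from h import *
plan(YAW,.55,headpt(R_,.09),headpt(R_,.0),headpt(R_,-.04))
E
```

```text
time: 22.18
tool_pos: [0.5691, -0.0461, 0.1952]
time: 22.35
tool_pos: [0.5706, -0.052, 0.1972]
t 22.35 p [ 0.5706 -0.052   0.1972] F [0.36 0.17 0.4 ] w 0.996 q [-0.15  0.47  1.43  0.02  1.78  1.61]
turn [ 0.002 -0.011 -0.001]
shift [ 0.57 -0.15  0.83] -> [ 0.5714 -0.0506  0.1871]
shift [-0.  0.  9.] -> [ 0.5252 -0.0419  0.1104]
shift [ 0. -0.  4.] -> [ 0.5046 -0.0381  0.0763]
```

```bash

python3 -m crank '[[[0.4,-0.1,1.8,0,-0.01,0],[0.1,-0.1,2,0,0,0],[0,0,2,0,0,0],[0,0,2,0,0,0],[0,0,1.5,0,0,0],[0,0,0.5,0,0,0],[0,0,0,0,0,0]]]' 8.5 |head -4
python3 -m crank '[[[0,0,1,0,0,0],[0,0,1,0,0,0],[0,0,1,0,0,0],[0,0,0.7,0,0,0],[0,0,0.3,0,0,0],[0,0,0,0,0,0],[0,0,0,0,0,0]]]' |head -4
python3 - <<'E'
from h import *
plan(YAW,.55,headpt(R_,-.04))
E
```

```text
time: 22.93
tool_pos: [0.523, -0.0419, 0.108]
tcp_rot: [-2.962, 0.278, 0.846]
wrist_force: [-1.2, -0.0, -0.2]
time: 23.52
tool_pos: [0.5039, -0.0372, 0.0751]
tcp_rot: [-2.963, 0.276, 0.842]
wrist_force: [0.8, 0.3, 0.5]
t 23.52 p [ 0.5039 -0.0372  0.0751] F [0.79 0.33 0.52] w 0.996 q [-0.14  0.47  1.68  0.02  1.55  1.61]
turn [ 0.002  0.004 -0.001]
shift [ 0.01  0.07 -0.15] -> [ 0.5046 -0.0381  0.0763]
```

Close and draw out.

```bash

python3 -m crank '[[[0,0,0,0,0,0],[0,0,0,0,0,0],[0,0,0,0,0,0],[0,0,0,0,0,0],[0,0,0,0,0,0],[0,0,0,0,0,0],[0,0,0,0,0,0],[0,0,0,0,0,0]]]' 3 40
python3 -m crank '[[[0,0,-0.5,0,0,0],[0,0,-1,0,0,0],[0,0,-1.5,0,0,0],[0,0,-2,0,0,0],[0,0,-2,0,0,0],[0,0,-2,0,0,0],[0,0,-2,0,0,0],[0,0,-2,0,0,0]]]' 
python3 -m crank '[[[0,0,-2,0,0,0],[0,0,-2,0,0,0],[0,0,-2,0,0,0],[0,0,0,0,0.11,0],[0,0,0,0,0.11,0],[0,0,0,0,0.11,0],[0,0,0,0,0.11,0],[0,0,0,0,0.11,0]]]'
python3 -m crank '[[[0,0,-2,0,0,0],[0,0,-2,0,0,0],[0,0,0,0,0,0],[0,0,0,0,0,0]]]' |tail -3
python3 - <<'E'
from h import *
P=[.5455,.258]
plan(YAW,0,[*P,.26],[*P,.172])
E
```

```text
time: 24.18
tool_pos: [0.5045, -0.0375, 0.0757]
tcp_rot: [-2.964, 0.276, 0.84]
wrist_force: [1.3, -0.9, 4.6]
width: 0.478
grip_force: 41.1
time: 24.85
tool_pos: [0.5716, -0.0495, 0.1863]
tcp_rot: [-2.963, 0.276, 0.843]
wrist_force: [0.3, -0.4, -2.1]
width: 0.476
grip_force: 40.6
time: 25.52
tool_pos: [0.6028, -0.0552, 0.2376]
tcp_rot: [3.126, -0.29, 0.003]
wrist_force: [-0.5, 0.2, -1.7]
width: 0.475
grip_force: 42.8
wrist_force: [0.6, 0.6, -2.0]
width: 0.478
grip_force: 42.9
t 25.85 p [ 0.6032 -0.0553  0.2785] F [ 0.59  0.56 -2.02] w 0.478 q [-0.13  0.09  1.65 -0.    1.39  1.62]
turn [ 0.002  0.    -0.   ]
shift [-11.43 -29.73   1.85] -> [0.5455 0.258  0.26  ]
shift [0.  0.  8.8] -> [0.5455 0.258  0.172 ]
```

```bash

python3 -m crank '[[[-1.27,-3.3,0,0,0,0],[-1.27,-3.3,0,0,0,0],[-1.27,-3.3,0,0,0,0],[-1.27,-3.3,0,0,0,0],[-1.27,-3.3,0,0,0,0],[-1.27,-3.3,0,0,0,0],[-1.27,-3.3,0,0,0,0],[0,0,0,0,0,0]]]' |head -2
python3 -m crank '[[[-1.27,-3.3,0,0,0,0],[-1.27,-3.3,0,0,0,0],[0,0,1,0,0,0],[0,0,2,0,0,0],[0,0,2,0,0,0],[0,0,1.5,0,0,0],[0,0,0,0,0,0],[0,0,0,0,0,0]]]' |head -2
python3 - <<'E'
from h import *
P=[.546,.256]
plan(YAW,0,[*P,.175],[*P,.165])
E
python3 w.py
```

```text
time: 26.52
tool_pos: [0.5557, 0.1944, 0.2747]
time: 27.18
tool_pos: [0.5434, 0.2569, 0.209]
t 27.18 p [0.5434 0.2569 0.209 ] F [ 0.06  0.25 -1.88] w 0.477 q [0.4  0.12 1.75 0.   1.28 2.16]
turn [ 0.005  0.008 -0.   ]
shift [0.27 0.04 3.4 ] -> [0.546 0.256 0.175]
shift [0. 0. 1.] -> [0.546 0.256 0.165]
brass shift px 0.01 -0.02 z 0.2108 F [ 1.  -0.5 -2.5] t 27.2333
```

```bash

python3 -m crank '[[[0.25,0,1.3,0,0,0],[0,0,1.2,0,0,0],[0,0,0.8,0,0,0],[0,0,0.5,0,0,0],[0,0,0,0,0,0],[0,0,0,0,0,0],[0,0,0,0,0,0]]]' |head -4
python3 -m crank '[[[0,0,0.15,0,0,0],[0,0,0.15,0,0,0],[0,0,0.1,0,0,0],[0,0,0,0,0,0],[0,0,0,0,0,0]]]' >/dev/null;python3 w.py
python3 -m crank '[[[0,0,0.1,0,0,0],[0,0,0.1,0,0,0],[0,0,0,0,0,0],[0,0,0,0,0,0]]]' >/dev/null;python3 w.py
python3 - <<'E'
from h import *
plan(YAW,0,[.546,.256,.165])
E
```

```text
time: 27.82
tool_pos: [0.547, 0.2572, 0.1739]
tcp_rot: [3.127, -0.29, -0.005]
wrist_force: [0.4, -0.6, -2.0]
brass shift px 0.0 0.02 z 0.1695 F [-0.1  0.  -2. ] t 28.2833
brass shift px 0.02 -0.02 z 0.1674 F [ 0.4  0.5 -1.6] t 28.6667
t 28.67 p [0.5466 0.2571 0.1674] F [ 0.38  0.54 -1.65] w 0.473 q [0.4  0.15 1.79 0.   1.2  2.15]
turn [ 0.002  0.004 -0.   ]
shift [-0.04  0.12  0.24] -> [0.546 0.256 0.165]
```

```bash

python3 -m crank '[[[0,0.1,0.1,0,0,0],[0,0,0.1,0,0,0],[0,0,0,0,0,0],[0,0,0,0,0,0]]]' >/dev/null;python3 w.py
python3 -m crank '[[[0,0,0.1,0,0,0],[0,0,0.1,0,0,0],[0,0,0,0,0,0],[0,0,0,0,0,0]]]' >/dev/null;python3 w.py
python3 -m crank '[[[0,0,0.1,0,0,0],[0,0,0.1,0,0,0],[0,0,0,0,0,0],[0,0,0,0,0,0]]]' >/dev/null;python3 w.py
```

```text
brass shift px 0.02 0.0 z 0.1655 F [-0.4  0.3 -1.5] t 29.05
brass shift px -0.01 0.06 z 0.1634 F [-0.3  0.7 -2.3] t 29.4333
brass shift px 0.01 -0.03 z 0.1618 F [ 0.2 -0.6 -1.2] t 29.8167
```

```bash

python3 -m crank '[[[0,0,0.1,0,0,0],[0,0,0.1,0,0,0],[0,0,0,0,0,0],[0,0,0,0,0,0]]]' >/dev/null;python3 w.py
python3 -m crank '[[[0,0,0.1,0,0,0],[0,0,0.1,0,0,0],[0,0,0.1,0,0,0],[0,0,0.1,0,0,0],[0,0,0,0,0,0],[0,0,0,0,0,0]]]' >/dev/null;python3 w.py
python3 -m crank '[[[0,0,0.1,0,0,0],[0,0,0.1,0,0,0],[0,0,0.1,0,0,0],[0,0,0.1,0,0,0],[0,0,0,0,0,0],[0,0,0,0,0,0]]]' >/dev/null;python3 w.py
```

```text
brass shift px 0.33 -0.82 z 0.1595 F [-0.1  0.3 -1.2] t 30.2
brass shift px 0.73 -2.8 z 0.1554 F [-0.9  1.3  0.1] t 30.75
brass shift px 1.51 -4.11 z 0.1514 F [-0.7  0.3 -0.4] t 31.3
```

```bash

python3 -m crank '[[[0,0,0.15,0,0,0],[0,0,0.15,0,0,0],[0,0,0.15,0,0,0],[0,0,0.15,0,0,0],[0,0,0.1,0,0,0],[0,0,0.1,0,0,0],[0,0,0,0,0,0],[0,0,0,0,0,0]]]' >/dev/null;python3 w.py
python3 -m crank '[[[0,0,0.1,0,0,0],[0,0,0.1,0,0,0],[0,0,0,0,0,0],[0,0,0,0,0,0]]]' >/dev/null;python3 w.py
python3 -m crank '[[[0,0,0.07,0,0,0],[0,0,0,0,0,0],[0,0,0,0,0,0]]]' >/dev/null;python3 w.py
```

```text
brass shift px 1.89 -7.9 z 0.1436 F [-0.5 -0.1 -1.3] t 32.0167
brass shift px 2.1 -8.85 z 0.1415 F [ 0.3  0.2 -0. ] t 32.4
brass shift px 2.01 -9.06 z 0.1409 F [ 1.5  0.1 -0.1] t 32.7
```

```bash

python3 -m crank '[[[0,0,0.08,0,0,0],[0,0,0,0,0,0],[0,0,0,0,0,0]]]' >/dev/null;python3 w.py
python3 -m crank '[[[0,0,0,0,0,0],[0,0,0,0,0,0],[0,0,0,0,0,0],[0,0,0,0,0,0],[0,0,0,0,0,0],[0,0,0,0,0,0]]]' 6.5 |tail -3;python3 w.py
python3 -m crank '[[[0,0,0,0,0,0],[0,0,0,0,0,0],[0,0,0,0,0,0],[0,0,0,0,0,0],[0,0,0,0,0,0],[0,0,0,0,0,0],[0,0,0,0,0,0],[0,0,0,0,0,0]]]' 8.5|tail -2;python3 w.py
```

```text
brass shift px 2.01 -9.63 z 0.14 F [ 1.2  1.  -0.8] t 33.0
wrist_force: [-0.1, 0.0, 0.8]
width: 0.761
grip_force: 0.0
brass shift px 2.14 -9.7 z 0.14 F [-0.1 -0.9  0.1] t 33.55
width: 0.994
grip_force: 0.0
brass shift px 2.14 -9.76 z 0.1401 F [-0.3 -0.4 -1.1] t 34.2667
```

The beam stays down with the head free, so this is the heavy one. Rising and moving clear, then a numeric check.

```bash

python3 -m crank '[[[0,0,-0.5,0,0,0],[0,0,-1.5,0,0,0],[0,0,-3,0,0,0],[0,0,-4,0,0,0],[0,0,-4,0,0,0],[0,0,-4,0,0,0],[0,0,-4,0,0,0],[0,0,-1,0,0,0]]]' |head -4
python3 -m crank '[[[-1.5,3.5,0,0,0,0],[-1.5,3.5,0,0,0,0],[-1.5,3.5,0,0,0,0],[-1.5,3.5,0,0,0,0],[-1.5,3.5,0,0,0,0],[-1.5,3.5,0,0,0,0],[-1.5,3.5,0,0,0,0],[0,0,0,0,0,0]]]' |head -2
python3 -m crank '[[[0,3.8,0,0,0,0],[0,3.8,0,0,0,0],[0,3.8,0,0,0,0],[0,3.8,0,0,0,0],[0,3.8,0,0,0,0],[0,3.8,0,0,0,0],[0,3.8,0,0,0,0],[0,0,0,0,0,0]]]' |head -2
python3 w.py
python3 - <<'E'
from h import *
import cv2
for n,bx in(("top",(120,190,215,300)),("scene",(350,120,430,205))):
    I=read_camera(n);cv2.imwrite(f"pics/f_{n}.png",I);x0,y0,x1,y1=bx
    h=cv2.cvtColor(I,cv2.COLOR_BGR2HSV)[y0:y1,x0:x1]
    m=((h[...,1]<45)&(h[...,2]>85)).astype(np.uint8)
    c=cv2.convexHull(max(cv2.findContours(m,0,1)[0],key=cv2.contourArea));e=cv2.fitEllipse(c);uv=np.array(e[0])+[x0,y0]
    print(n,"pan",uv.round(1),np.round(e[1],1),planez(n,uv,.1).round(4))
    print("\n".join("".join("#" if v else "." for v in r[::1]) for r in m[::2]))
E
```

```text
time: 34.93
tool_pos: [0.5497, 0.2574, 0.3696]
tcp_rot: [-3.124, 0.29, -0.012]
wrist_force: [0.7, -0.1, 1.8]
time: 35.6
tool_pos: [0.396, 0.0308, 0.362]
time: 36.27
tool_pos: [0.3484, -0.2321, 0.3613]
brass shift px 2.16 -9.66 z 0.3613 F [-0.1  0.8 -0.5] t 36.3167
top pan [167.8 250.1] [56.2 58.9] [0.5403 0.2613 0.1   ]
..................................................####.......###...............................
............................#........####.........####........##...............................
...........................###.......#####.....................................................
............................##.................................................................
....................................................###........................................
...............................................#.....####......................................
.....................................................#######...................................
...............................................................................................
..........
[... 7343 characters left out ...]
#############################.......................
.........................###########################............................
.................................#########.###..................................
................................................................................
........................................................###########.............
.............................................................###############....
.......................................................................##.######
...............................................................................#
................................................................................
```

```bash
python3 - <<'E'
from h import *
R=Ro.from_euler('z',YAW).as_matrix()
K={"nl":(-21,21),"nr":(-21,-21),"fr":(21,-21),"fl":(21,21)}
ob={"scene":{"nr":(373,178.6),"fr":(386.5,185.5),"fl":(399.5,179.)},"top":{"nr":(176.5,263),"fr":(183.5,240)}}
pan={"scene":(.5431,.254),"top":(.5403,.2613)}
for n in ob:
    def f(c):return np.ravel([proj(n,R@np.array([*K[k],0])/1000+[*c,.1])-v for k,v in ob[n].items()])
    r=least_squares(f,[.54,.26]);print(n,"head",r.x.round(4),"res",r.fun.round(1),"off",(r.x-pan[n]).round(4))
E
```

```text
scene head [0.5403 0.2566] res [-0.9 -0.8 -0.3  0.4  1.2  0.3] off [-0.0028  0.0026]
top head [0.5414 0.2609] res [ 1.   0.3 -1.  -0.3] off [ 0.0011 -0.0004]
```

```bash
python3 -m crank '[[[0,0,0,0,0,0],[0,0,0,0,0,0],[0,0,0,0,0,0],[0,0,0,0,0,0]]]' | head -1; python3 -c "
from workcell import *
print(finish_job())"
```

```text
time: 36.75
the job is handed in; nothing more can be done
None
```

The job is handed in at 36.8 s: the heavy head (right place in the rack) stands on the weighing pan, within about 4 mm of its middle by the cameras, with that pan down, and the light head (left place) stands upright in the tray; glue bottle, wax jar and offcut were not touched.

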